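# Swing up the gluing press's front bolt and tighten it

## Task

The glued block is in the press and its rear bolt is already done up. Raise the front swing bolt, which lies folded down on the bench, until it stands upright in the open slot of the pressure plate, then screw its hand nut clockwise down onto the plate until it is just firmly hand-tight; overtightening would squeeze the glue out. Let go, leave the plate and the block where they lie, and do not knock the loose wooden block and the sanding block about.

Things in the scene. Friction and masses are not known exactly. Their poses are not given: they have to be found in the camera images.
- press: The gluing press, fixed to the bench. Origin: centre of the underside of its dark steel base (116 x 76 x 12 mm). Its -x axis is the front, to which the swing bolt is folded down; the rear bolt (done up, same size and nut) stands at x = +65 mm. On the base lie the glued block and the pressure plate, whose top is 84 mm above the bench.
- bolt_pivot (a point): Hinge of the front swing bolt, at x = -65 mm in the press's frame, 16 mm up, between two lugs (41 mm over both, 30 mm high). z axis: along the bolt to its free end; hinge axis: the press's y. It starts 0.155 rad above level, turns almost freely, falls back by its weight if let go short of upright, and stops 0.012 rad past upright, where it stays by itself.
- bolt_tip (a point): Free end of the swing bolt, on its axis, 150 mm from the pivot; z axis along the bolt, out of its end. Round steel rod of 14 mm diameter; lying, its axis is here 39 mm above the bench. The last 43 to 47 mm project beyond the nut. Bolt and nut weigh 0.38 kg together.
- clamp_nut: Fluted round hand nut, captive on the swing bolt. Origin: on the bolt's axis at the nut's underside, 69 to 73 mm from the pivot; z axis to the bolt's free end. Collar 36 mm across from 0 to 8 mm, grip 56 mm across from 8 to 34 mm above the origin. 8 mm lead; turned clockwise seen from the free end it moves towards the pivot.
- pressure_plate: Loose aluminium plate lying on the glued block, 166 x 70 x 12 mm, long side along the press's x axis; origin: centre of its underside. Open slots 19 mm wide in both ends, along its length, take the bolts; the slot's inner end is 56.5 mm from the centre.
- blank: The glued block under the plate: two beech boards, together 96 x 56 x 60 mm, loose; origin: centre of its underside.
- beech_block: Loose bystander: plain wooden block 25 x 50 x 25 mm on the bench; origin: centre of its underside.
- sanding_block: Loose bystander: sanding block 41 x 76 x 24 mm on the bench; origin: centre of its underside.
- nut_face (a point): Underside of the nut, on its axis. With the bolt upright it is 1.5 to 4.5 mm above the plate at first: the nut turns freely (0.03 N m) for 1.2 to 3.5 rad, then bears on the plate and the torque climbs. 0.2 to 0.4 N m, some 0.3 to 0.8 rad after first bearing (25 to 60 N on the plate), is hand-tight; 1.4 rad after it is too much. It does not run back when let go.

How it is judged:
On the way:
1. the swing bolt stands upright in the plate's slot (angle between bolt_tip's own z axis and vertical below 0.06 rad), for 0.2 s.
At the end, for the whole second after the job is handed in: The front swing bolt is upright within 0.06 rad, its nut is at rest and presses on the pressure plate with more than 10 N, and the plate (within 10 mm) and the glued block (within 15 mm) are where they were (angle between bolt_tip's own z axis and vertical below 0.06 rad and contact force between clamp_nut and pressure_plate above 10 N and angular speed of clamp_nut below 0.1 rad/s and distance of pressure_plate from where it was at the start of the episode below 0.01 m and distance of blank from where it was at the start of the episode below 0.015 m); the robot touches nothing.
It fails at once if a loose bystander block is knocked more than 30 mm away (distance of any of beech_block, sanding_block from where it was at the start of the episode above 0.03 m).
It fails at once if the pressure plate is shoved or lifted by more than 20 mm (distance of pressure_plate from where it was at the start of the episode above 0.02 m).
It fails at once if the nut is overtightened: it presses on the plate with more than 120 N (contact force between clamp_nut and pressure_plate above 120 N).
It also fails if it takes over 72 s, if anything falls off the work surface, if the arm or the gripper's body presses on something with over 40 N, if the wrist force passes 120 N, or if a joint passes its speed limit or range.

## Robot

A 6-joint arm with a two-finger parallel gripper is mounted at the origin on a cart in front of the work surface, level with it; the furniture and walls round the work are solid. World frame = base frame: x ahead of the robot, y to its left, z up, the work surface at z = 0. Lengths are in m, angles in rad, forces in N, time in s.
With the tool pointing down it reaches from about 0.35 to 0.85 m from the base axis. Payload 8.1 kg.
Tool frame: the origin (TCP) lies on the centre line of the jaws, within the pads' length; the fingertips stand 22 mm ahead of it and the grasp point (between the pads) lies 3 mm ahead of it; z points along the fingers, y is the line along which they close (so a half turn about z gives the same grasp; the last joint's range is limited). The gripper opens to 93 mm and grips with 3 to 60 N. Pads are 15 mm wide; open, the fingers measure 128 mm over their backs; the gripper's body (75 mm by 188 mm) begins 65 mm behind the grasp point.
Start: joints at [-1.305, 0.13, 1.488, -0, 1.523, -0.085], TCP at [0.206, -0.563, 0.241] pointing down, gripper open.
Joint ranges: [-2.96, 2.96], [-0.89, 2.26], [0.02, 2.5], [-1.34, 4.48], [0, 2.73], [-2.66, 2.66]. Speed limits (rad/s): [2.39, 2.39, 2.79, 3.14, 3.14, 3.14].

## Interface

Orientations are given as a rotation vector (axis times angle).
In Python, from plant import robot, eyes gives the robot as it stands (robot), with the cameras (eyes).
- The arm moves only by the tool inch_along, called after ">>>" as a command line: name --argument value ..., lists and objects as JSON in quotes. Schema: {"type":"object","properties":{"moves":{"type":"array","items":{"type":"array","items":{"type":"array","items":{"type":"number"},"minItems":5,"maxItems":5},"minItems":1,"maxItems":20},"minItems":1,"maxItems":1},"grip_n":{"type":"number"},"only":{"type":"string"},"quiet":{"type":"boolean"},"lines":{"type":"string"}},"required":["moves"],"additionalProperties":false}. moves is a list that holds a single list of rows (three levels of brackets), with 1 to 20 rows, each of 5 numbers: the finger opening in m, then dx, dy, dz in parts of the range, where 1.0 means 0.4 m, then a turn about the tool's z in shares of 2 rad (1.0 is 2 rad); each row shifts and turns the commanded pose from where the row before left it, along the tool's axes as they then stand; what a row does not reach is not made up. A row lasts 1/10 s, in which the tool goes at most 0.05 m and 0.15 rad, less where a joint would pass 70% of its speed; a pose out of reach is approached as far as the arm can. The fingers move at their own pace and stop on an object; grip_n is the grip in N (left out, the last holds). Time passes only in rows, so rows that do not move let the fingers close. The tool returns the time, the measured TCP pose, the force, the opening and the grip force at its end. only (a regular expression) keeps the lines of the reply that match it, lines (a string "A,B") keeps lines A to B, and quiet returns only ok. A shift or turn number past 1, either way, is cut back to 1. Input that does not fit is refused with a message, and nothing moves.
- robot.read_state(): the state, without advancing time (a new reading comes with each control period).
- eyes.read_camera(name): name is "side" or "top"; returns a dict with "image" (480x640x3 uint8, red, green, blue), "fx", "fy", "cx", "cy" (pixels), "dist" ([k1, k2, p1, p2, k3] as OpenCV has them; the pictures are not rectified), "R" (3x3) and "t" (3): a world point X has camera coordinates R X + t. Camera axes: x right, y down, z forward; pixel columns grow to the right and rows downward; lengths in m; the calibration is good to about 2 mm. A picture is of the moment at which its call begins. There is no depth.
- robot.close_job(): hands the job in; it is judged then, once.
The state is a dict: "t": time; "q": joint angles; "dq": joint speeds; "joint_torque": joint torques, N m; "tool_pos": TCP position; "orientation": TCP orientation; "force": force on the tool from outside, world axes, zero at the start; "wrist_torque": the same for the moment, N m; "opening": finger opening in m; "gripper_force": force on a finger pad.
Only numpy, scipy, OpenCV 4.12 (cv2) and the standard library are available. Lean on these libraries where they do the work, as an engineer would, in place of code of your own. Each camera call takes 0.05 s, during which the arm holds its last target. There are 200 camera calls.

## Working session

There is one attempt and no reset: what is moved stays moved. The work goes in short steps, Python scripts to look and compute and a tool call to move; the robot and the scene stay as the last step left them, time stands still between calls to the robot, and variables do not carry over. Pictures are saved under pics/ and viewed, at most 10 in all, crops included, and the job is handed in when it is done.

```bash
ls; mkdir -p pics
```

Run:
```python
from plant import robot, eyes
import cv2
for n in("side","top"):
    c=eyes.read_camera(n); cv2.imwrite(f"pics/{n}0.png",c["image"][:,:,::-1])
    print(n,[c[k] for k in("fx","fy","cx","cy","dist","R","t")])
s=robot.read_state();print(s)
```

```text
pics
plant.py
side [479.3802726868524, 479.3802726868524, 316.2248103348059, 238.34924790093854, array([0.034042, 0.      , 0.      , 0.      , 0.      ]), array([[-0.95751974, -0.28831086, -0.00572716],
       [-0.18387911,  0.62574582, -0.75804396],
       [ 0.22213605, -0.72478895, -0.65217832]]), array([0.47848915, 0.16239492, 0.75681595])]
top [501.40348000522414, 501.40348000522414, 322.1583877183721, 235.84506706060017, array([-0.01789564,  0.        ,  0.        ,  0.        ,  0.        ]), array([[ 0.02770064, -0.9994332 ,  0.01912982],
       [-0.99763783, -0.02884419, -0.06234402],
       [ 0.06286047, -0.01735766, -0.99787137]]), array([-0.07831432,  0.5062648 ,  0.88267548])]
{'t': 0.1, 'q': array([-1.30536402e+00,  1.31087863e-01,  1.48914737e+00, -1.82849991e-06,
        1.52302660e+00, -8.54145702e-02]), 'dq': array([-0.00021413, -0.00137248, -0.0013461 , -0.00199075,  0.00083576,
        0.00016607]), 'joint_torque': array([ 3.22797296e-04, -5.61341214e+01, -4.93096590e+01,  7.68799754e-02,
        2.93181126e-02, -5.05973571e-05]), 'tool_pos': array([ 0.2061024 , -0.56298237,  0.23970364]), 'orientation': array([-3.09174099e+00, -5.47996775e-01,  2.38410330e-04]), 'force': array([ 0.07592527,  0.18817093, -0.73439074]), 'wrist_torque': array([0.02406818, 0.01732688, 0.00456677]), 'gripper_force': 0.0, 'opening': 0.09306379191722598}
```

View pics/side0.png

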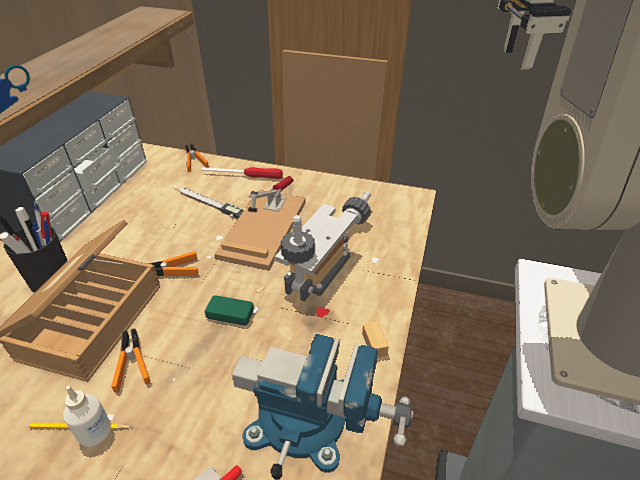

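View pics/top0.png

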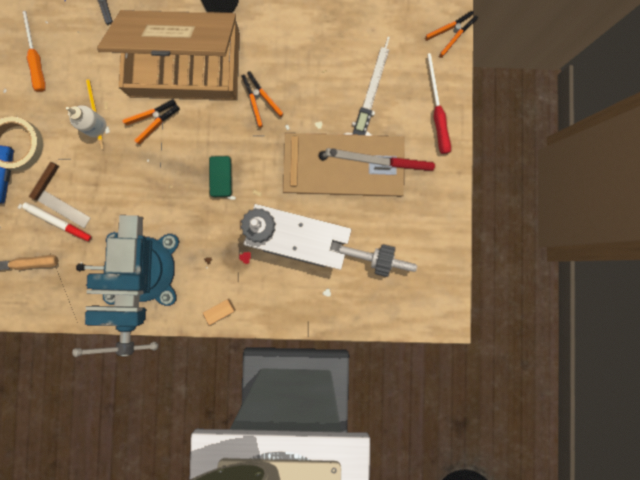

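The side view shows the press at about (325,240), with the folded bolt and nut at (360,205). In the top view the plate spans (250,205)–(350,265), the folded bolt runs from (340,245) to (415,267) with its nut at (384,260), and the rear nut is at (257,225). The beech block is at (219,312) and the green sanding block at (220,176). I'll zoom in on both views next.

Create h.py:
```python
import numpy as np, cv2
def ray(c,p):
    K=np.array([[c["fx"],0,c["cx"]],[0,c["fy"],c["cy"]],[0,0,1]])
    u=cv2.undistortPoints(np.array([[p]],float),K,np.array(c["dist"],float)).ravel()
    R=np.array(c["R"]);return -R.T@c["t"],R.T@np.array([u[0],u[1],1])
def onplane(c,p,z):
    o,d=ray(c,p);return o+d*(z-o[2])/d[2]
def tri(c1,p1,c2,p2):
    o1,d1=ray(c1,p1);o2,d2=ray(c2,p2)
    s=np.linalg.lstsq(np.c_[d1,-d2],o2-o1,rcond=None)[0]
    a=o1+s[0]*d1;b=o2+s[1]*d2;return (a+b)/2,np.linalg.norm(a-b)
```

Run:
```python
import cv2,numpy as np
t=cv2.imread("pics/top0.png")[195:285,230:430];s=cv2.imread("pics/side0.png")[180:310,270:390]
a=cv2.resize(t,None,fx=4,fy=4,interpolation=cv2.INTER_CUBIC);b=cv2.resize(s,None,fx=4.5,fy=4.5,interpolation=cv2.INTER_CUBIC)
cv2.imwrite("pics/tc.png",a);cv2.imwrite("pics/sc.png",b)
```

```text
(no output)
```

View pics/tc.png

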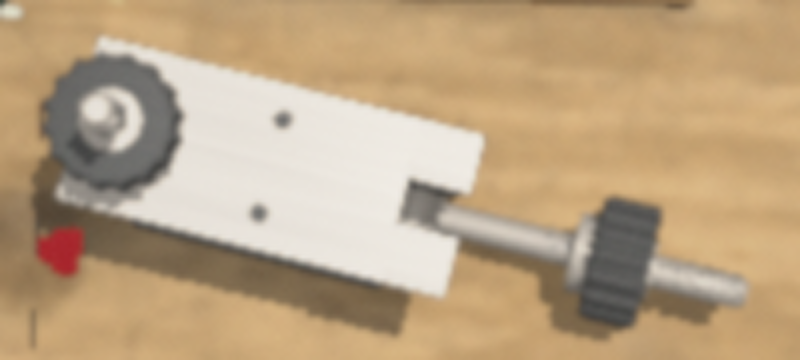

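View pics/sc.png

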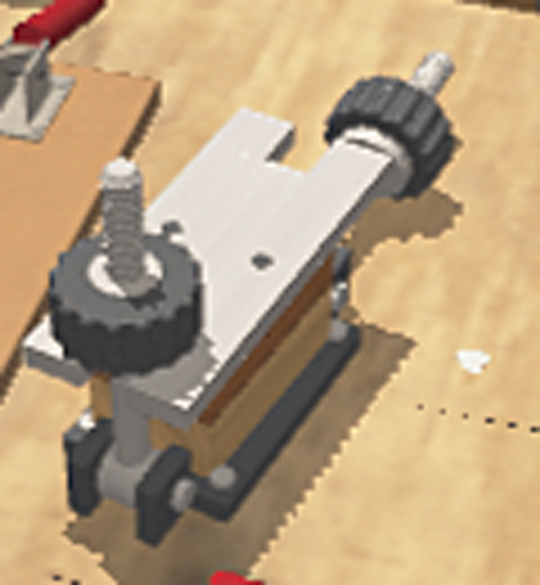

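The crops show, in crop pixels:
- **Top:** plate corners at (100,37), (484,137), (444,297) and (57,200), bolt tip end at (745,290), and rear bolt end at (103,112).
- **Side:** folded bolt end at (440,66), rear bolt end at (123,168), plate rear corner at (187,408), and far front corner at (248,110).

Run:
```python
from h import *; from plant import robot, eyes
np.set_printoptions(precision=4,suppress=True)
T=eyes.read_camera("top");S=eyes.read_camera("side")
tp=lambda u,v:((u+.5)/4-.5+230,(v+.5)/4-.5+195)
sp=lambda u,v:((u+.5)/4.5-.5+270,(v+.5)/4.5-.5+180)
print("tip",tri(T,tp(741,289),S,sp(438,66)))
print("rear tip",tri(T,tp(103,110),S,sp(123,168)))
print("rearright corner",tri(T,tp(57,200),S,sp(187,408)))
print("frontleft corner",tri(T,tp(484,137),S,sp(248,110)))
# bolt/nut profile in the side view: rod centre near the nut's free side
C=np.array([onplane(T,tp(*p),.084) for p in[(100,37),(484,137),(444,297),(57,200)]])
print(C); c=C.mean(0)
d=(C[1]+C[2]-C[0]-C[3])/2; L=np.hypot(*d[:2]);w=np.hypot(*((C[0]+C[1]-C[2]-C[3])/2)[:2])
f=d/L; print("centre",c,"front dir",f,np.arctan2(f[1],f[0]),"L,w",L,w)
print("pivot",c[:2]+.065*f[:2],"tip expected",c[:2]+f[:2]*(.065+.15*np.cos(.155)))
print("tip z.039",onplane(T,tp(745,290),.039),"nut top z plane .03", onplane(T,tp(650,264),.035),onplane(T,tp(580,247),.030))
for n,p in dict(beech=(219,312),sand=(220,176)).items(): print(n,onplane(T,p,.024))
s=robot.read_state();R=cv2.Rodrigues(s["orientation"])[0];print(R,s["t"])
```

```text
tip (array([ 0.4574, -0.2277,  0.0365]), np.float64(0.0004559451734324017))
rear tip (array([0.5172, 0.0393, 0.1645]), np.float64(0.0011637062372602523))
rearright corner (array([0.4867, 0.0664, 0.0839]), np.float64(0.0018488609254772464))
frontleft corner (array([ 0.5164, -0.11  ,  0.0829]), np.float64(0.0013407296515609447))
[[ 0.554   0.0509  0.084 ]
 [ 0.517  -0.1098  0.084 ]
 [ 0.4502 -0.0948  0.084 ]
 [ 0.4858  0.0662  0.084 ]]
centre [ 0.5017 -0.0219  0.084 ] front dir [-0.22   -0.9755  0.    ] -1.7925922121997508 L,w 0.16484360427073666 0.06917394725160615
pivot [ 0.4874 -0.0853] tip expected [ 0.4548 -0.2299]
tip z.039 [ 0.4568 -0.229   0.039 ] nut top z plane .03 [ 0.4671 -0.1877  0.035 ] [ 0.4738 -0.1574  0.03  ]
beech [0.3686 0.1137 0.024 ]
sand [0.6096 0.1216 0.024 ]
[[ 0.9391  0.3437 -0.0003]
 [ 0.3437 -0.9391  0.0012]
 [ 0.0001 -0.0012 -1.    ]] 0.2
```

The manual's scale: shifts go in shares of 0.4 m and turns go in shares of 2 rad. Converting my numbers, 0.036 m / 0.4 = 0.09, -0.0243 m / 0.4 = -0.0608, -0.143 rad / 2 = -0.0715.

>>> inch_along --moves '[[[0.05,0.09,-0.0608,0,0],[0.05,0.09,-0.0608,0,0],[0.05,0.09,-0.0608,0,0],[0.05,0.09,-0.0608,0,0],[0.05,0.09,-0.0608,0,0],[0.05,0.09,-0.0608,0,0],[0.05,0.09,-0.0608,0,0],[0.05,0.09,-0.0608,0,0],[0.05,0.09,-0.0608,0,0],[0.05,0.09,-0.0608,0,0],[0.05,0,0,0,-0.0715],[0.05,0,0,0,-0.0715],[0.05,0,0,0,-0.0715],[0.05,0,0,0,-0.0715],[0.05,0,0,0,-0.0715],[0.05,0,0,0,-0.0715],[0.05,0,0,0,-0.0715],[0.05,0,0,0,0]]]' --grip_n 15

```text
t: 2.0
tool_pos: [0.4607, -0.2115, 0.2405]
orientation: [-2.448, -1.968, 0.0]
force: [-1.1, -0.6, 0.2]
opening: 0.0502
gripper_force: 0.0
```

Create d.py:
```python
import sys; from h import *; from plant import robot, eyes
np.set_printoptions(precision=4,suppress=True)
P=np.array([.4887,-.0853,.016]);f=np.array([-.2187,-.9758,0])
def rel(g):
    s=robot.read_state();R=cv2.Rodrigues(s["orientation"])[0]
    y=R[:,1];w=np.array([-f[1],f[0],0]);a=np.arctan2(-R[:,0]@w,R[:,1]@w)
    print("t",s["t"],"tcp",s["tool_pos"],"F",s["force"],"M",s["wrist_torque"],"q6",s["q"][5],"q1",s["q"][0],"op",s["opening"],s["gripper_force"])
    print("turn",a,"delta tool",R.T@(np.array(g)-s["tool_pos"]))
def arc(th,r=.130): return P+r*np.cos(th)*f+np.array([0,0,r*np.sin(th)+.003])
if __name__=="__main__": rel(arc(float(sys.argv[1])))
```

```bash
python3 d.py 0.155
```

```text
t 2.0 tcp [ 0.4607 -0.2115  0.2405] F [-1.062  -0.6016  0.2343] M [ 0.0248 -0.0451 -0.0113] q6 -0.3149912759317628 q1 -0.5315305299790208 op 0.05022000523933942 0.0
turn 0.0039406803427192005 delta tool [ 0.0008 -0.0002  0.2014]
```

Scaled: 0.04 m / 0.4 = 0.1, 0.0008 m / 0.4 = 0.002.

>>> inch_along --moves '[[[0.05,0,0,0.1,0],[0.05,0,0,0.1,0],[0.05,0,0,0.1,0],[0.05,0,0,0.1,0],[0.05,0.002,0,0.0625,0],[0.05,0,0,0.041,0],[0.05,0,0,0,0],[0.0,0,0,0,0],[0.0,0,0,0,0],[0.0,0,0,0,0],[0.0,0,0,0,0],[0.0,0,0,0,0],[0.0,0,0,0,0]]]' --grip_n 15

```text
t: 3.3
tool_pos: [0.4592, -0.2106, 0.0396]
orientation: [-2.449, -1.963, 0.004]
force: [-11.8, 1.0, 12.9]
opening: 0.014
gripper_force: 15.0
```

```bash
python3 d.py 0.155
```

Run:
```python
from h import *; from plant import robot, eyes
T=eyes.read_camera("top")["image"];S=eyes.read_camera("side")["image"]
a=cv2.resize(T[195:295,320:440],(480,400));b=cv2.resize(S[160:260,310:390],(320,400))
cv2.imwrite("pics/g.png",np.hstack([a,b])[:,:,::-1])
# arc waypoints
import d
th=np.r_[.155:np.pi/2+.012:14j];p=np.array([[.13*np.cos(t),.13*np.sin(t)] for t in th])
print(np.round(np.c_[th[1:],-np.diff(p[:,0]),-np.diff(p[:,1])],4).tolist())
```

```text
t 3.3 tcp [ 0.4592 -0.2106  0.0396] F [-11.8399   0.9503  12.9091] M [ 0.2517  2.0293 -0.0532] q6 -0.31079533300456186 q1 -0.530478889908361 op 0.013959241781920234 14.998912811279297
turn 0.0014351716931536005 delta tool [0.0002 0.0014 0.0005]
[[0.2648, 0.003, -0.014], [0.3747, 0.0045, -0.0135], [0.4845, 0.0059, -0.013], [0.5943, 0.0073, -0.0122], [0.7042, 0.0086, -0.0114], [0.814, 0.0098, -0.0104], [0.9238, 0.0109, -0.0092], [1.0336, 0.0118, -0.008], [1.1435, 0.0126, -0.0066], [1.2533, 0.0133, -0.0052], [1.3631, 0.0138, -0.0037], [1.473, 0.0141, -0.0022], [1.5828, 0.0143, -0.0006]]
```

View pics/g.png

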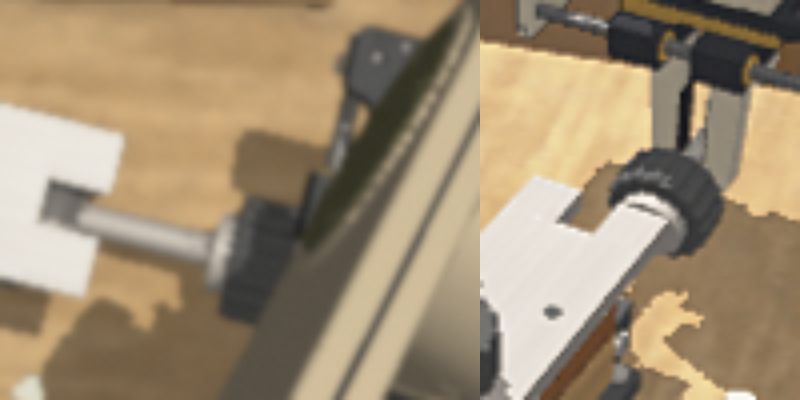

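The jaws hold the rod just beyond the nut: opening 14 mm, grip at right of nut (300,190) in the crop. I'll ease the sideways load and swing up.

Scaled: -0.014 m / 0.4 = -0.035, -0.002 m / 0.4 = -0.005.

>>> inch_along --moves '[[[0.0,0,-0.005,0,0],[0.0,0.0075,0,-0.035,0],[0.0,0.0113,0,-0.0338,0],[0.0,0.0148,0,-0.0325,0],[0.0,0.0183,0,-0.0305,0],[0.0,0,0,0,0]]]'

```text
t: 4.0
tool_pos: [0.4638, -0.1892, 0.0938]
orientation: [2.45, 1.966, 0.0]
force: [-0.5, -1.3, -1.7]
opening: 0.0134
gripper_force: 15.0
```

```bash
python3 d.py 0.5943
```

```text
t 4.0 tcp [ 0.4638 -0.1892  0.0938] F [-0.4947 -1.2781 -1.7025] M [-0.2542  0.1985 -0.0484] q6 -0.2716312788201054 q1 -0.4897000488167397 op 0.0133893805847022 15.011687278747559
turn 0.0024287081946599803 delta tool [-0.0009  0.0015  0.002 ]
```

Scaled: 0.0133 m / 0.4 = 0.0333, 0.0126 m / 0.4 = 0.0315.

>>> inch_along --moves '[[[0.0,0.0215,0,-0.0285,0],[0.0,0.0245,0,-0.026,0],[0.0,0.0273,0,-0.023,0],[0.0,0.0295,0,-0.02,0],[0.0,0.0315,0,-0.0165,0],[0.0,0.0333,0,-0.013,0],[0.0,0,0,0,0]]]'

```text
t: 4.7
tool_pos: [0.4788, -0.1232, 0.1438]
orientation: [2.449, 1.967, 0.001]
force: [0.4, -1.9, 2.0]
opening: 0.0134
gripper_force: 15.0
```

```bash
python3 d.py 1.2533
```

```text
t 4.7 tcp [ 0.4788 -0.1232  0.1438] F [ 0.4032 -1.9275  1.9973] M [-0.2584 -0.253  -0.0091] q6 -0.13865425208638 q1 -0.3557583046991088 op 0.013362432513729395 15.001079589128494
turn 0.0032987998290428607 delta tool [-0.0015  0.0014  0.0013]
```

Scaled: 0.0141 m / 0.4 = 0.0353, 0.0138 m / 0.4 = 0.0345.

>>> inch_along --moves '[[[0.0,0.0345,0,-0.0093,0],[0.0,0.0353,0,-0.0055,0],[0.0,0.0313,0,-0.0015,0],[0.0,0,0,0,0]]]'

```text
t: 5.1
tool_pos: [0.4877, -0.0839, 0.1499]
orientation: [2.449, 1.967, 0.002]
force: [2.8, -2.3, 5.7]
opening: 0.0135
gripper_force: 15.0
```

```bash
python3 d.py 1.5828
```

```text
t 5.1 tcp [ 0.4877 -0.0839  0.1499] F [ 2.8086 -2.26    5.7022] M [-0.2641 -0.499   0.019 ] q6 -0.057148065790354224 q1 -0.2743727516985815 op 0.013501321135970754 14.994019120931625
turn 0.003114866156793384 delta tool [0.0004 0.0013 0.0009]
```

Now creep on until the stop pushes back.

Scaled: 0.001 m / 0.4 = 0.0025.

>>> inch_along --moves '[[[0.0,0.0025,0,0,0],[0.0,0.0025,0,0,0],[0.0,0.0025,0,0,0],[0.0,0,0,0,0]]]'

```text
t: 5.5
tool_pos: [0.488, -0.0825, 0.1499]
orientation: [2.45, 1.965, 0.001]
force: [3.1, -2.1, 6.5]
opening: 0.0136
gripper_force: 15.0
```

```bash
python3 d.py 1.5828
```

```text
t 5.5 tcp [ 0.488  -0.0825  0.1499] F [ 3.0774 -2.108   6.5402] M [-0.6435 -0.3499 -0.0144] q6 -0.05229889712003709 q1 -0.2709682971406562 op 0.013565543620015797 14.999608844518661
turn 0.001873254742774325 delta tool [-0.001   0.0013  0.0009]
```

Scaled: 0.001 m / 0.4 = 0.0025.

>>> inch_along --moves '[[[0.0,0.0025,0,0,0],[0.0,0.0025,0,0,0],[0.0,0,0,0,0]]]'

```text
t: 5.8
tool_pos: [0.4884, -0.0807, 0.1499]
orientation: [2.45, 1.965, 0.001]
force: [2.0, -2.4, 6.2]
opening: 0.0133
gripper_force: 15.0
```

```bash
python3 d.py 1.5828
```

```text
t 5.8 tcp [ 0.4884 -0.0807  0.1499] F [ 2.0003 -2.3505  6.1799] M [-0.7055 -0.3922  0.0443] q6 -0.048247789632502806 q1 -0.2670941159922907 op 0.013341616375790427 14.999902546405792
turn 0.0016972986042397358 delta tool [-0.0029  0.0013  0.0009]
```

Scaled: 0.0015 m / 0.4 = 0.0038.

>>> inch_along --moves '[[[0.0,0.0038,0,0,0],[0.0,0.0038,0,0,0],[0.0,0,0,0,0]]]'

```text
t: 6.1
tool_pos: [0.4891, -0.0776, 0.1498]
orientation: [2.45, 1.965, 0.001]
force: [2.8, -2.2, 5.2]
opening: 0.0136
gripper_force: 15.0
```

```bash
python3 d.py 1.5828;python3 - <<'E'
from h import *; from plant import robot, eyes
T=eyes.read_camera("top")["image"];S=eyes.read_camera("side")["image"]
a=cv2.resize(T[195:295,260:370],(440,400));b=cv2.resize(S[140:260,290:390],(360,432))[:400]
cv2.imwrite("pics/u.png",np.hstack([a,b])[:,:,::-1])
E
```

```text
t 6.1 tcp [ 0.4891 -0.0776  0.1498] F [ 2.7899 -2.1614  5.2478] M [-0.6124 -0.5601  0.0106] q6 -0.04212353056476625 q1 -0.26085792752803705 op 0.013633661948884815 14.97887670993805
turn 0.0017638787865510647 delta tool [-0.006   0.0013  0.0008]
```

View pics/u.png

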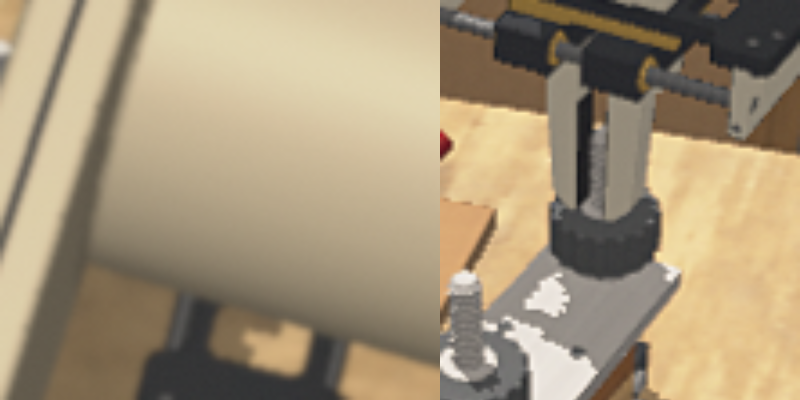

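Run:
```python
from h import *; from plant import robot, eyes
import d
S=eyes.read_camera("side");I=S["image"]
cv2.imwrite("pics/u2.png",cv2.resize(I[150:240,310:370],(480,720)[:2] if 0 else (400,600),interpolation=cv2.INTER_CUBIC)[:,:,::-1])
p=onplane(S,(333.9,176.1),.166);print(p,(p-d.P)@d.f,(p-d.P)@np.array([.9758,-.2187,0]))
```

```text
[ 0.4924 -0.0835  0.166 ] -0.0025818313754871172 0.003175737968221229
```

View pics/u2.png

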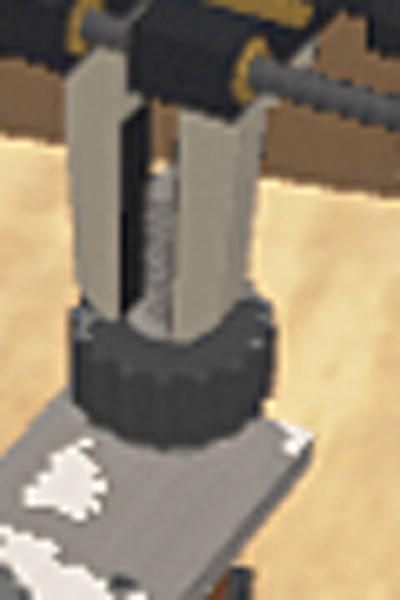

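The rod stands upright at (160,250) in the crop between the fingers, with the nut just above the plate. The tip ray puts it about 2–3 mm past the pivot, so it is at the stop. Release, rise, and pre-wind the wrist.

Scaled: -0.04 m / 0.4 = -0.1, -0.02 m / 0.4 = -0.05.

>>> inch_along --moves '[[[0.093,0,0,0,0],[0.093,0,0,0,0],[0.093,0,0,0,0],[0.093,0,0,0,0],[0.093,0,0,-0.05,0],[0.093,0,0,-0.1,0],[0.093,0,0,-0.1,0],[0.093,0,0,0,0]]]'

```text
t: 7.05
tool_pos: [0.4913, -0.0781, 0.2557]
orientation: [2.445, 1.961, 0.009]
force: [0.8, 0.2, -0.1]
opening: 0.0729
gripper_force: 0.0
```

Run:
```python
from h import *; from plant import robot, eyes
T=eyes.read_camera("top")["image"];S=eyes.read_camera("side")["image"]
a=cv2.resize(T[195:295,260:370],(440,400));b=cv2.resize(S[140:260,290:390],(500,600),interpolation=cv2.INTER_CUBIC)
cv2.imwrite("pics/v.png",b[:,:,::-1])
```

```bash
python3 d.py 1.58
```

```text
t 7.15 tcp [ 0.4892 -0.0776  0.2502] F [-0.2035  1.2646 -1.3365] M [-0.0868 -0.0974  0.0079] q6 -0.041973026513877486 q1 -0.26095441713052997 op 0.08074768153451764 0.0
turn 0.001496424443044285 delta tool [-0.0064  0.001   0.1012]
```

View pics/v.png

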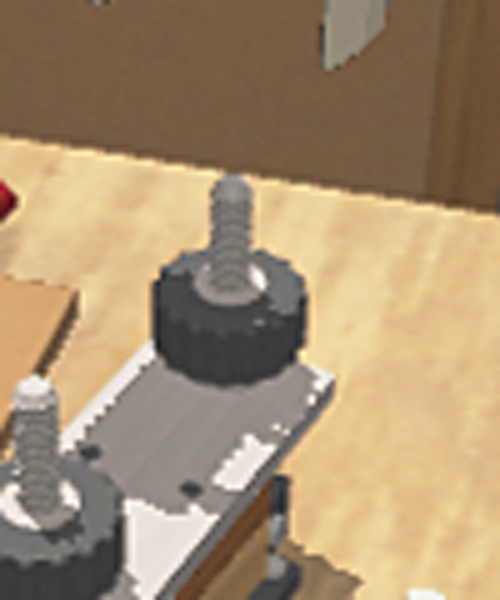

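The bolt stands by itself: tip at (233,185) in the crop, nut spanning columns 153–307, and its top centre at about (231,283).

Run:
```python
from h import *; from plant import robot, eyes
import d
S=eyes.read_camera("side")
sp=lambda u,v:((u+.5)/5-.5+290,(v+.5)/5-.5+140)
for n,p,z in(("tip",(233,184),.166),("nut",(231,283),.121),("rear",(36,388),.166)):
    q=onplane(S,sp(*p),z);print(n,q,"past",-(q-d.P)@d.f,"lat",(q-d.P)@np.array([.9758,-.2187,0]))
s=robot.read_state();R=cv2.Rodrigues(s["orientation"])[0]
print(R.T@(d.P-s["tool_pos"]))
```

```text
tip [ 0.4884 -0.0837  0.166 ] past 0.0015065778382008196 lat -0.0006869529871490572
nut [ 0.4894 -0.0886  0.121 ] past -0.003105899065860115 lat 0.0014231343255523292
rear [0.5171 0.0419 0.166 ] past 0.13030164985741532 lat -5.798091650458684e-05
[-0.0077  0.0022  0.2326]
```

Scaled: -0.006 m / 0.4 = -0.015, -0.145 rad / 2 = -0.0725.

>>> inch_along --moves '[[[0.093,-0.015,0,0,0],[0.093,0,0,0,-0.0725],[0.093,0,0,0,-0.0725],[0.093,0,0,0,-0.0725],[0.093,0,0,0,-0.0725],[0.093,0,0,0,-0.0725],[0.093,0,0,0,-0.0725],[0.093,0,0,0,-0.0725],[0.093,0,0,0,-0.0725],[0.093,0,0,0,-0.0725],[0.093,0,0,0,-0.0725],[0.093,0,0,0,-0.0725],[0.093,0,0,0,-0.0725],[0.093,0,0,0,-0.0725],[0.093,0,0,0,-0.0725],[0.093,0,0,0,-0.0725],[0.093,0,0,0,-0.0725],[0.093,0,0,0,0]]]'

```text
t: 9.0
tool_pos: [0.4864, -0.0834, 0.2475]
orientation: [0.826, -3.028, -0.002]
force: [0.0, 0.2, -0.6]
opening: 0.0929
gripper_force: 0.0
```

Run:
```python
from plant import robot, eyes; from h import *; import d
s=robot.read_state();R=cv2.Rodrigues(s["orientation"])[0]
g=d.P-.001*d.f-.0010*np.array([.9758,-.2187,0]);g[2]=.114
print(s["q"],R.T@(g-s["tool_pos"]))
```

```text
[-0.2738 -0.1612  1.7643 -0.0001  1.5414 -2.3772] [-0.0013 -0.0016  0.1335]
```

Scaled: 0.04 m / 0.4 = 0.1, 0.03 m / 0.4 = 0.075.

>>> inch_along --moves '[[[0.093,-0.0033,-0.004,0.075,0],[0.093,0,0,0.1,0],[0.093,0,0,0.1,0],[0.093,0,0,0.0588,0],[0.093,0,0,0,0],[0.0,0,0,0,0],[0.0,0,0,0,0],[0.0,0,0,0,0],[0.0,0,0,0,0],[0.0,0,0,0,0],[0.0,0,0,0,0]]]' --grip_n 25

```text
t: 10.1
tool_pos: [0.4897, -0.0842, 0.1164]
orientation: [-0.823, 3.031, -0.001]
force: [-0.2, -0.9, 2.3]
opening: 0.0555
gripper_force: 25.0
```

```bash
python3 d.py 1.57
```

```text
t 10.1 tcp [ 0.4897 -0.0842  0.1164] F [-0.1727 -0.8889  2.2738] M [ 0.0598 -0.059  -0.0343] q6 -2.37440609785323 q1 -0.2734504609216601 op 0.055455407131009604 25.00050723552704
turn 2.3214411099622296 delta tool [ 0.0015 -0.0006 -0.0326]
```

Scaled: 0.0002 m / 0.4 = 0.0005, 0.14 rad / 2 = 0.07.

>>> inch_along --moves '[[[0.0,0,0,0.0005,0.07],[0.0,0,0,0.0005,0.07],[0.0,0,0,0.0005,0.07],[0.0,0,0,0.0005,0.07],[0.0,0,0,0.0005,0.07],[0.0,0,0,0.0005,0.07],[0.0,0,0,0.0005,0.07],[0.0,0,0,0.0005,0.07],[0.0,0,0,0,0]]]'

```text
t: 11.0
tool_pos: [0.4897, -0.0859, 0.115]
orientation: [0.921, 3.001, -0.005]
force: [-1.0, -8.5, 3.4]
opening: 0.0557
gripper_force: 25.0
```

```bash
python3 d.py 1.57
```

```text
t 11.0 tcp [ 0.4897 -0.0859  0.115 ] F [-1.0168 -8.4576  3.3631] M [-1.5934  0.0975  0.0038] q6 -1.2491744261630273 q1 -0.27470093504334675 op 0.055679224792288866 25.002253353595734
turn 1.1958514170820798 delta tool [ 0.001  -0.0002 -0.034 ]
```

Scaled: 0.0002 m / 0.4 = 0.0005, 0.14 rad / 2 = 0.07.

>>> inch_along --moves '[[[0.0,0,0,0.0005,0.07],[0.0,0,0,0.0005,0.07],[0.0,0,0,0,0]]]'

```text
t: 11.3
tool_pos: [0.4893, -0.0864, 0.1146]
orientation: [1.331, 2.843, -0.006]
force: [-3.6, -9.5, 4.6]
opening: 0.0556
gripper_force: 25.0
```

```bash
python3 d.py 1.57
```

```text
t 11.3 tcp [ 0.4893 -0.0864  0.1146] F [-3.6252 -9.4944  4.5959] M [-1.9661  0.5035 -0.0019] q6 -0.9691684462350816 q1 -0.27512229758503165 op 0.055590799956780554 25.0024276971817
turn 0.9157118416787932 delta tool [ 0.001   0.0001 -0.0344]
```

Scaled: 0.0002 m / 0.4 = 0.0005, 0.14 rad / 2 = 0.07.

>>> inch_along --moves '[[[0.0,0,0,0.0005,0.07],[0.0,0,0,0,0]]]'

```text
t: 11.5
tool_pos: [0.4891, -0.0865, 0.1144]
orientation: [1.526, 2.744, -0.006]
force: [-4.2, -10.7, 5.1]
opening: 0.0561
gripper_force: 25.0
```

```bash
python3 d.py 1.57
```

```text
t 11.5 tcp [ 0.4891 -0.0865  0.1144] F [ -4.1706 -10.6552   5.1047] M [-2.1262  0.9044  0.0112] q6 -0.8294667670113226 q1 -0.27528529516466627 op 0.05611040961365336 25.002567172050476
turn 0.7759416438582043 delta tool [ 0.001   0.0002 -0.0346]
```

Scaled: -0.0012 m / 0.4 = -0.003, -0.001 m / 0.4 = -0.0025, 0.1 rad / 2 = 0.05.

>>> inch_along --moves '[[[0.0,-0.0025,-0.003,0,0],[0.0,0,0,0.0005,0.05],[0.0,0,0,0,0]]]'

```text
t: 11.8
tool_pos: [0.4888, -0.0869, 0.1142]
orientation: [1.659, 2.666, -0.003]
force: [-3.3, -4.8, 7.0]
opening: 0.0556
gripper_force: 25.0
```

```bash
python3 d.py 1.57
```

```text
t 11.8 tcp [ 0.4888 -0.0869  0.1142] F [-3.2833 -4.8294  7.0264] M [-1.1455  0.6876 -0.0408] q6 -0.7342516067753906 q1 -0.2776174689475611 op 0.05556375400070454 25.002144277095795
turn 0.6777601278566532 delta tool [ 0.0013  0.0005 -0.0348]
```

Scaled: 0.0002 m / 0.4 = 0.0005, 0.1 rad / 2 = 0.05.

>>> inch_along --moves '[[[0.0,0,0,0.0005,0.05],[0.0,0,0,0,0]]]'

```text
t: 12.0
tool_pos: [0.4886, -0.0869, 0.1141]
orientation: [1.791, 2.58, -0.003]
force: [-5.4, -5.8, 6.9]
opening: 0.0555
gripper_force: 25.0
```

```bash
python3 d.py 1.57
```

```text
t 12.0 tcp [ 0.4886 -0.0869  0.1141] F [-5.3849 -5.7856  6.9431] M [-1.2207  0.868  -0.032 ] q6 -0.6342205164802426 q1 -0.2776564172546544 op 0.055533967370667944 25.002285540103912
turn 0.577779866044436 delta tool [ 0.0013  0.0006 -0.0349]
```

Scaled: 0.0002 m / 0.4 = 0.0005, 0.1 rad / 2 = 0.05.

>>> inch_along --moves '[[[0.0,0,0,0.0005,0.05],[0.0,0,0,0,0]]]'

```text
t: 12.2
tool_pos: [0.4884, -0.087, 0.1139]
orientation: [1.917, 2.487, -0.004]
force: [-6.6, -5.8, 7.8]
opening: 0.0556
gripper_force: 25.0
```

```bash
python3 d.py 1.57
```

```text
t 12.2 tcp [ 0.4884 -0.087   0.1139] F [-6.5681 -5.7653  7.8064] M [-1.2648  1.1865 -0.0273] q6 -0.5342159586100902 q1 -0.27776140952500616 op 0.05564017909360728 25.00256985425949
turn 0.4777458322259434 delta tool [ 0.0014  0.0006 -0.0351]
```

Scaled: -0.0006 m / 0.4 = -0.0015, 0.0002 m / 0.4 = 0.0005, 0.15 rad / 2 = 0.075.

>>> inch_along --moves '[[[0.0,-0.0015,-0.0015,0.0005,0.075],[0.0,0,0,0.0003,0.025],[0.0,0,0,0,0]]]' --only "t:"

```text
t: 12.5
```

```bash
python3 d.py 1.57
```

```text
t 12.5 tcp [ 0.4879 -0.0872  0.1136] F [-7.3534 -3.2533  8.5666] M [-0.7289  1.2145 -0.0432] q6 -0.3372608836167932 q1 -0.2790545866888515 op 0.0555882148810832 25.00233381986618
turn 0.2792154405528524 delta tool [ 0.0017  0.0008 -0.0354]
```

Scaled: 0.0002 m / 0.4 = 0.0005, 0.15 rad / 2 = 0.075.

>>> inch_along --moves '[[[0.0,0,0,0.0005,0.075],[0.0,0,0,0,0]]]' --only "t:"

```text
t: 12.7
```

```bash
python3 d.py 1.57
```

```text
t 12.7 tcp [ 0.4876 -0.0872  0.1134] F [-8.43   -4.1424 11.3302] M [-0.6837  1.5378 -0.0324] q6 -0.1838458687020409 q1 -0.27903522841163725 op 0.05554660992700516 25.00346750020981
turn 0.12587945591418442 delta tool [ 0.0018  0.0008 -0.0356]
```

Scaled: 0.0002 m / 0.4 = 0.0005, 0.15 rad / 2 = 0.075.

>>> inch_along --moves '[[[0.0,0,0,0.0005,0.075],[0.0,0,0,0,0]]]' --only "t:"

```text
t: 12.9
```

```bash
python3 d.py 1.57
```

```text
t 12.9 tcp [ 0.4873 -0.0871  0.1132] F [-10.4806  -3.1028  13.5535] M [-0.6884  1.9009 -0.03  ] q6 -0.033875406929088504 q1 -0.2790222085183877 op 0.05536879719980819 25.003668665885925
turn -0.02405566586234498 delta tool [ 0.0019  0.0008 -0.0358]
```

Scaled: -0.0014 m / 0.4 = -0.0035, -0.0007 m / 0.4 = -0.0018, 0.1 rad / 2 = 0.05.

>>> inch_along --moves '[[[0.0,-0.0018,-0.0035,-0.0008,0],[0.0,0,0,0,0.05],[0.0,0,0,0,0]]]' --only "t:"

```text
t: 13.2
```

```bash
python3 d.py 1.57
```

```text
t 13.2 tcp [ 0.4869 -0.0871  0.1132] F [-2.3878 -1.9797  6.8562] M [-0.5014  0.5478 -0.0393] q6 0.061830414023263516 q1 -0.2801730104102956 op 0.05577622663476328 25.001935958862305
turn -0.12128644337822517 delta tool [ 0.0022  0.0012 -0.0358]
```

Scaled: 0.0001 m / 0.4 = 0.0003, 0.15 rad / 2 = 0.075.

>>> inch_along --moves '[[[0.0,0,0,0.0003,0.075],[0.0,0,0,0,0]]]' --only "t:"

```text
t: 13.4
```

```bash
python3 d.py 1.57
```

```text
t 13.4 tcp [ 0.4866 -0.087   0.113 ] F [-4.7265 -1.0314  7.6684] M [-0.3969  0.7572 -0.0645] q6 0.2136153248333726 q1 -0.28009725642158106 op 0.05557070464904228 25.00266194343567
turn -0.2729974975476269 delta tool [ 0.0024  0.0011 -0.036 ]
```

Scaled: 0.0001 m / 0.4 = 0.0003, 0.15 rad / 2 = 0.075.

>>> inch_along --moves '[[[0.0,0,0,0.0003,0.075],[0.0,0,0,0,0]]]' --only "t:"

```text
t: 13.6
```

```bash
python3 d.py 1.57
```

```text
t 13.6 tcp [ 0.4863 -0.0868  0.1128] F [-5.7123 -1.2424  6.6344] M [-0.3622  0.9665 -0.0566] q6 0.36362449823801574 q1 -0.2800337467009354 op 0.05562814894547066 25.002582371234894
turn -0.42298417478391304 delta tool [ 0.0025  0.001  -0.0362]
```

Scaled: -0.0005 m / 0.4 = -0.0013, 0.0001 m / 0.4 = 0.0003, 0.1 rad / 2 = 0.05.

>>> inch_along --moves '[[[0.0,0,-0.0013,0.0003,0.05],[0.0,0,0,0,0]]]' --only "t:"

```text
t: 13.8
```

```bash
python3 d.py 1.57
```

```text
t 13.8 tcp [ 0.486  -0.0867  0.1127] F [-3.9229 -1.3303  4.6981] M [-0.4553  0.794  -0.0499] q6 0.4619904531135259 q1 -0.2797404035638231 op 0.05536431322832586 25.001951158046722
turn -0.521005648253396 delta tool [ 0.0027  0.0011 -0.0363]
```

Scaled: -0.0005 m / 0.4 = -0.0013, 0.0001 m / 0.4 = 0.0003, 0.1 rad / 2 = 0.05.

>>> inch_along --moves '[[[0.0,0,-0.0013,0.0003,0.05],[0.0,0,0,0,0]]]' --only "t:"

```text
t: 14.0
```

```bash
python3 d.py 1.57
```

```text
t 14.0 tcp [ 0.4858 -0.0864  0.1126] F [-3.3484 -2.497   4.5211] M [-0.5696  0.6463 -0.0219] q6 0.5621529661778768 q1 -0.2793376839923694 op 0.05586018719187513 25.00165969133377
turn -0.6207220517735451 delta tool [ 0.0028  0.0011 -0.0364]
```

Scaled: 0.0001 m / 0.4 = 0.0003, 0.1 rad / 2 = 0.05.

>>> inch_along --moves '[[[0.0,0,0,0.0003,0.05],[0.0,0,0,0,0]]]' --only "t:"

```text
t: 14.2
```

```bash
python3 d.py 1.57
```

```text
t 14.2 tcp [ 0.4857 -0.0863  0.1124] F [-4.4852 -1.266   6.4264] M [-0.5109  0.7253 -0.064 ] q6 0.6620526506394923 q1 -0.2792793208594702 op 0.055771142450290766 25.001875162124634
turn -0.7206024861951453 delta tool [ 0.0029  0.001  -0.0366]
```

Scaled: 0.0001 m / 0.4 = 0.0003, 0.1 rad / 2 = 0.05.

>>> inch_along --moves '[[[0.0,0,0,0.0003,0.05],[0.0,0,0,0,0]]]' --only "t:"

```text
t: 14.4
```

```bash
python3 d.py 1.57
```

```text
t 14.4 tcp [ 0.4855 -0.0862  0.1123] F [-5.4231 -1.0268  8.0951] M [-0.4046  0.8901 -0.0682] q6 0.762038348498468 q1 -0.2792555343216668 op 0.05596533278335136 25.001897513866425
turn -0.8205908373568478 delta tool [ 0.0031  0.0009 -0.0367]
```

Scaled: -0.0005 m / 0.4 = -0.0013, 0.1 rad / 2 = 0.05.

>>> inch_along --moves '[[[0.0,0,-0.0013,0,0.05],[0.0,0,0,0,0]]]' --only "t:"

```text
t: 14.6
```

```bash
python3 d.py 1.57
```

```text
t 14.6 tcp [ 0.4854 -0.0859  0.1122] F [-5.5057 -1.6069  6.0633] M [-0.577   0.8302 -0.0527] q6 0.8614186681197835 q1 -0.27856121358087027 op 0.055493617035257535 25.0019770860672
turn -0.9192532729295534 delta tool [ 0.0031  0.0009 -0.0368]
```

Scaled: 0.0001 m / 0.4 = 0.0003, 0.1 rad / 2 = 0.05.

>>> inch_along --moves '[[[0.0,0,0,0.0003,0.05],[0.0,0,0,0,0]]]' --only "t:"

```text
t: 14.8
```

```bash
python3 d.py 1.57
```

```text
t 14.8 tcp [ 0.4853 -0.0858  0.1121] F [-5.0961 -0.4854  6.3864] M [-0.5013  0.9893  0.0122] q6 0.9605365571061351 q1 -0.27854113219882887 op 0.05546628928385036 25.001963675022125
turn -1.0183988210962365 delta tool [ 0.0033  0.0007 -0.0369]
```

Scaled: 0.0001 m / 0.4 = 0.0003, 0.1 rad / 2 = 0.05.

>>> inch_along --moves '[[[0.0,0,0,0.0003,0.05],[0.0,0,0,0,0]]]' --only "t:"

```text
t: 15.0
```

```bash
python3 d.py 1.57
```

```text
t 15.0 tcp [ 0.4853 -0.0856  0.1121] F [-5.9395 -0.4719  7.8619] M [-0.3618  1.165  -0.0573] q6 1.0605527907169734 q1 -0.2784100893461222 op 0.055689741664672256 25.002205967903137
turn -1.1183456404623435 delta tool [ 0.0033  0.0006 -0.0369]
```

Scaled: 0.0001 m / 0.4 = 0.0003, 0.1 rad / 2 = 0.05.

>>> inch_along --moves '[[[0.0,0,0,0.0003,0.05],[0.0,0,0,0,0]]]' --only "t:"

```text
t: 15.2
```

```bash
python3 d.py 1.57
```

```text
t 15.2 tcp [ 0.4852 -0.0855  0.112 ] F [-7.6559 -1.009   9.2627] M [-0.1374  1.2674 -0.083 ] q6 1.1605397018993107 q1 -0.27833711162075137 op 0.05530976123340799 25.00249207019806
turn -1.2183118300382407 delta tool [ 0.0035  0.0004 -0.037 ]
```

Scaled: -0.0008 m / 0.4 = -0.002, 0.0005 m / 0.4 = 0.0013, 0.1 rad / 2 = 0.05.

>>> inch_along --moves '[[[0.0,0.0013,-0.002,0,0.05],[0.0,0,0,0,0]]]' --only "t:"

```text
t: 15.4
```

```bash
python3 d.py 1.57
```

```text
t 15.4 tcp [ 0.4853 -0.0849  0.112 ] F [-8.4839 -2.0382 10.1123] M [-0.3989  1.6147 -0.1563] q6 1.2625196119996842 q1 -0.276621503644593 op 0.05534113486150477 25.00267803668976
turn -1.3183551429986602 delta tool [ 0.0033  0.0006 -0.037 ]
```

Scaled: 0.0001 m / 0.4 = 0.0003, 0.1 rad / 2 = 0.05.

>>> inch_along --moves '[[[0.0,0,0,0.0003,0.05],[0.0,0,0,0,0]]]' --only "t:"

```text
t: 15.6
```

```bash
python3 d.py 1.57
```

```text
t 15.6 tcp [ 0.4852 -0.0848  0.112 ] F [-9.7981 -1.4296 11.8568] M [-0.313   1.6779 -0.2018] q6 1.3624071508428168 q1 -0.2765841303770666 op 0.055612359397673165 25.002852380275726
turn -1.4182956792879948 delta tool [ 0.0034  0.0004 -0.037 ]
```

Run:
```python
from h import *; from plant import robot, eyes
S=eyes.read_camera("side")["image"]
cv2.imwrite("pics/w.png",cv2.resize(S[140:260,290:390],(500,600),interpolation=cv2.INTER_CUBIC)[:,:,::-1])
```

```text
(no output)
```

View pics/w.png

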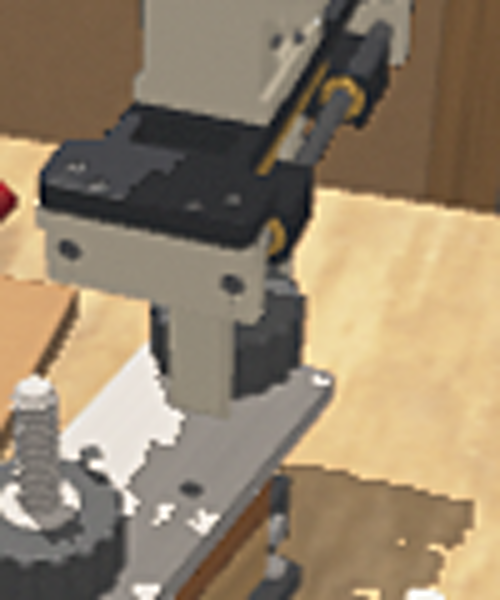

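The nut now sits on the plate, TCP z has stopped falling, and |Mz| is climbing steadily (0.06→0.20), so it is bearing. I'll add small final turns.

Scaled: -0.0012 m / 0.4 = -0.003, 0.0003 m / 0.4 = 0.0008, 0.1 rad / 2 = 0.05.

>>> inch_along --moves '[[[0.0,0.0008,-0.003,-0.001,0],[0.0,0,0,0,0.05],[0.0,0,0,0,0],[0.0,0,0,0,0]]]' --only "t:"

```text
t: 16.05
```

```bash
python3 d.py 1.57
```

```text
t 16.05 tcp [ 0.4853 -0.0843  0.112 ] F [-10.5766  -4.2338   7.5668] M [-0.9428  1.6455 -0.2355] q6 1.4619129585954551 q1 -0.27473421178392876 op 0.05531965871452455 25.00168114900589
turn -1.5155704275315802 delta tool [ 0.0034  0.0006 -0.037 ]
```

Scaled: -0.0015 m / 0.4 = -0.0038, 0.0006 m / 0.4 = 0.0015, 0.1 rad / 2 = 0.05.

>>> inch_along --moves '[[[0.0,-0.0038,0.0015,-0.0005,0],[0.0,0,0,0,0.05],[0.0,0,0,0,0],[0.0,0,0,0,0]]]' --only "t:"

```text
t: 16.45
```

```bash
python3 d.py 1.57
```

```text
t 16.45 tcp [ 0.485  -0.0843  0.1121] F [ 0.4127 -4.9433 -1.6385] M [-1.0471 -0.0142 -0.1452] q6 1.5597443670067046 q1 -0.2757799621261756 op 0.055450395491740676 25.0000262260437
turn -1.614875414556086 delta tool [ 0.0038  0.0002 -0.0369]
```

Scaled: 0.0007 m / 0.4 = 0.0018, 0.1 rad / 2 = 0.05.

>>> inch_along --moves '[[[0.0,0,0.0018,0,0],[0.0,0,0,0,0.05],[0.0,0,0,0,0],[0.0,0,0,0,0]]]' --only "t:"

```text
t: 16.85
```

```bash
python3 d.py 1.57
```

```text
t 16.85 tcp [ 0.485  -0.0844  0.112 ] F [ 3.4256 -2.8628 -3.2192] M [-0.3492 -0.4859 -0.137 ] q6 1.6586330998983465 q1 -0.27678029981240826 op 0.055353179438247004 24.999612271785736
turn -1.7150741640546163 delta tool [ 0.0039 -0.0004 -0.037 ]
```

```bash
for i in 1 2 3; do python3 -c "
from plant import robot, eyes; eyes.read_camera('side'); s=robot.read_state(); print(s['t'],s['force'],s['wrist_torque'])"; done
```

```text
16.9 [ 3.46538943 -2.02545829 -3.298214  ] [-0.31910446 -0.55191133 -0.23048403]
16.95 [ 4.37551559 -0.92629168 -3.67421671] [-0.31632341 -0.53633934 -0.08889351]
17.0 [ 5.18264808 -1.36850485 -3.80299429] [-0.28979319 -0.6378502  -0.00293786]
```

Create m.py:
```python
from plant import robot, eyes; import numpy as np
a=[]
for i in range(8):
    eyes.read_camera('side'); s=robot.read_state(); a.append([*s['wrist_torque'],s['joint_torque'][5],s['q'][5],*s['force']])
a=np.array(a);np.set_printoptions(precision=4,suppress=True);print(s['t'],a.mean(0),a.std(0)[[2,3]])
```

```bash
python3 m.py
```

```text
17.4 [-0.1951 -0.7873  0.0077 -0.0079  1.6611  4.9176 -1.1531 -4.8227] [0.0353 0.0326]
```

>>> inch_along --moves '[[[0.0,0,0,0,0.05],[0.0,0,0,0,0],[0.0,0,0,0,0]]]'

```text
t: 17.7
tool_pos: [0.4849, -0.0844, 0.112]
orientation: [-3.056, 0.728, -0.001]
force: [6.0, -1.4, -5.0]
opening: 0.0558
gripper_force: 25.0
```

```bash
python3 -c "
from plant import robot, eyes; s=robot.read_state(); print(s['wrist_torque'],s['joint_torque'][5],s['q'][5])"; python3 m.py
```

```text
[-0.21318899 -0.85763013 -0.20878463] -0.0307251897174865 1.7617445184051246
18.1 [-0.1634 -0.8461 -0.1904 -0.1843  1.7616  5.5428 -1.4692 -5.6198] [0.0242 0.011 ]
```

The manual's scale: shifts go in shares of 0.4 m and turns go in shares of 2 rad. Converting my numbers, 0.07 rad / 2 = 0.035.

>>> inch_along --moves '[[[0.0,0,0,0,0.035]]]' --only "t:"

```text
t: 18.2
```

```bash
python3 -c "
from plant import robot, eyes; s=robot.read_state(); print(s['wrist_torque'],s['joint_torque'][5],s['q'][5])"; python3 m.py
```

```text
[ 0.03807917 -0.99210333  0.28166653] -2.329222708940506 1.8315064271209571
18.6 [-0.0889 -0.9081 -0.1621 -0.1118  1.8327  5.5022 -1.3227 -5.6506] [0.1034 0.5226]
```

```bash
python3 m.py
```

```text
19.0 [-0.09   -0.9435 -0.2179 -0.2015  1.8316  5.6363 -1.4866 -5.6105] [0.021  0.0002]
```

Holding torque is 0.2 N m, about 0.7 rad after first bearing, so it is hand-tight. Release.

Scaled: -0.04 m / 0.4 = -0.1, -0.02 m / 0.4 = -0.05.

>>> inch_along --moves '[[[0.093,0,0,0,0],[0.093,0,0,0,0],[0.093,0,0,0,0],[0.093,0,0,0,0],[0.093,0,0,0,0],[0.093,0,0,-0.05,0],[0.093,0,0,-0.1,0],[0.093,0,0,-0.1,0],[0.093,0,0,-0.1,0],[0.093,0,0,-0.1,0],[0.093,0,0,0,0],[0.093,0,0,0,0]]]'

```text
t: 20.2
tool_pos: [0.4854, -0.0847, 0.2933]
orientation: [-3.029, 0.835, -0.004]
force: [-0.7, 0.5, -0.3]
opening: 0.0932
gripper_force: 0.0
```

Run:
```python
from h import *; from plant import robot, eyes
S=eyes.read_camera("side")["image"]
cv2.imwrite("pics/x.png",cv2.resize(S[140:260,290:390],(500,600),interpolation=cv2.INTER_CUBIC)[:,:,::-1])
```

```text
(no output)
```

View pics/x.png

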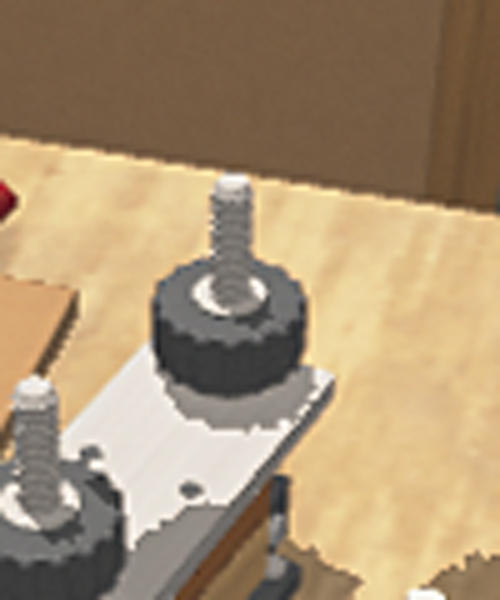

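The bolt is upright (tip at (233,184)), the nut has come down about 10 crop pixels onto the plate, and the plate has not moved.

```bash
python3 -c "
from plant import robot, eyes; print(robot.close_job())"
```

```text
the job is handed in; nothing more can be done
None
```

The job is handed in at about 20 s, with no verdict shown: the front swing bolt stands upright in the slot, its nut is down on the plate at about 0.2 N m (the low end of hand-tight), and the gripper is clear.

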